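# Size pastry tubes in a hole gauge

## Robot

A 7-joint arm with a two-finger parallel gripper is mounted at the origin on the work surface. World frame = base frame: x ahead of the robot, y to its left, z up, the work surface at z = 0. Lengths are in mm, angles in degrees, forces in N, time in s.
With the tool pointing down it reaches from about 400 to 925 mm from the base axis. Payload 4.1 kg.
Tool frame: the origin (TCP) lies at the very end of the fingers, on their centre line; the grasp point (between the pads) lies 19 mm behind it (grasp_offset is the distance from the TCP to the grasp point, in mm); z points along the fingers, y is the direction in which the jaws open and shut (so a half turn about z gives the same grasp; the last joint's range is limited). The gripper opens to 85 mm and grips with 20 to 120 N. Pads are 22 mm wide; open, the fingers measure 114 mm over their backs; the gripper's body (76 mm by 85 mm) begins 54 mm behind the grasp point. The pads swing forward as they close: fully open they stand 13 mm farther back than shut.
Start: joints at [-69.385, 22.827, 2.584, 88.041, -1.071, 69.15, -2.905], TCP at [287.852, 582.825, 231.347] pointing down, gripper open.
Joint ranges: [-161.44, 161.44], [-28.35, 127.94], [-78.24, 83.42], [0, 140.83], [-78.03, 258.03], [13.02, 114.36], [-168.23, 168.23]. Speed limits (degrees/s): [147.25, 147.25, 180, 180, 180, 180, 180].

## Interface

Orientations are given as [roll, pitch, yaw] about the fixed x, y, z axes, in that order (R = Rz(yaw) Ry(pitch) Rx(roll)).
In Python, from plant import * gives the robot as it stands.
- The arm moves only by the tool drive_tool, never from a script. Its argument "series" is one flat list of numbers, 5 for each row, row after row: the shift along the world's x, y, z in cm, then the turn about the world's z in rad, then the finger opening in cm, from 0 to 8.54. A call has 1 to 10 rows; each row shifts and turns the commanded pose from where the row before left it; what a row does not reach is not made up. A row lasts 1/10 s, in which the tool goes at most 50 mm and 8.59 degrees, less where a joint would pass 70% of its speed; a pose out of reach is approached as far as the arm can. A call with a gripper value outside its range is refused whole. The fingers move at their own pace and stop on an object; "newtons" is the grip in N (left out, the last holds). Time passes only in rows, so rows that do not move let the fingers close. It gives the time, the measured TCP pose, the force and the opening at its end, in the units of the state.
- get_state(): the state, without advancing time (a new reading comes with each control period).
- read_camera(name): name is "side" or "top"; returns the picture (400x640x3 uint8, red, green, blue); there is no depth.
- calibration(name): a dict with "fx", "fy", "cx", "cy" (pixels), "dist_coeffs" ([k1, k2, p1, p2, k3] as OpenCV has them; the pictures are not rectified), "R" (3x3) and "t" (3): a world point X has camera coordinates R X + t. Camera axes: x right, y down, z forward; pixel columns grow to the right and rows downward; lengths in mm; the calibration is good to about 2 mm. A picture is of the moment at which its call begins. calibration takes no time and is no camera call.
- sign_off(): hands the job in, once; it reports no verdict.
The state is a dict: "time_s": time; "joints": joint angles; "joint_velocities": joint speeds; "effort": joint torques, N m; "position": TCP position; "ee_rot": TCP orientation; "ft_force": force on the tool from outside, world axes, zero at the start; "ft_torque": the same for the moment, N m; "width": finger opening in mm.
Only numpy, scipy, OpenCV 4.12 (cv2) and the standard library are available. Lean on these libraries where they do the work, as an engineer would, in place of code of your own. Each camera call takes 0.05 s, during which the arm holds its last target. There are 200 camera calls.

## Task

Sort the metal pastry tubes that stand on the counter by size with the hole gauge: lay each one on its side in a cradle in front of the plate and push it endwise at the hole, trying hole after hole, until you have found the narrowest hole that it passes cleanly. Leave every tube lying through its own narrowest hole, pushed in from the front until its rear end is flush with the front of the plate, and leave the bread and the other things on the counter where they stand.

Things in the scene. Friction and masses are not known exactly. Their poses are not given: they have to be found in the camera images.
- tube_a: plain metal pastry tube, closed like a solid rod, 98 mm long; its outer diameter is 26, 31, 36 or 41 mm (each tube a different one; which is not told: the gauge decides), 0.07 to 0.24 kg, both ends alike with a 3 mm bevel. Starts upright on the counter. Origin at its middle (49 mm above the counter while upright), z along its length. It may be absent.
- tube_b: plain metal pastry tube, closed like a solid rod, 98 mm long; its outer diameter is 26, 31, 36 or 41 mm (each tube a different one; which is not told: the gauge decides), 0.07 to 0.24 kg, both ends alike with a 3 mm bevel. Starts upright on the counter. Origin at its middle (49 mm above the counter while upright), z along its length. It may be absent.
- tube_c: plain metal pastry tube, closed like a solid rod, 98 mm long; its outer diameter is 26, 31, 36 or 41 mm (each tube a different one; which is not told: the gauge decides), 0.07 to 0.24 kg, both ends alike with a 3 mm bevel. Starts upright on the counter. Origin at its middle (49 mm above the counter while upright), z along its length. It may be absent.
- tube_d: plain metal pastry tube, closed like a solid rod, 98 mm long; its outer diameter is 26, 31, 36 or 41 mm (each tube a different one; which is not told: the gauge decides), 0.07 to 0.24 kg, both ends alike with a 3 mm bevel. Starts upright on the counter. Origin at its middle (49 mm above the counter while upright), z along its length. It may be absent.
- gauge: hole gauge fixed to the counter: a wooden bed 269 mm long (x) by 296 mm wide (y), deck 30 mm above the counter, with an upright steel plate across it that has four round holes in a row, and V cradles before and behind each hole. Origin on the counter below the middle of the plate's front face; x points through the holes to the far side, y along the plate, z up.
- plate_top (a point): middle of the top edge of the gauge plate's front face, 92 mm above the counter; the plate is 12 mm thick and 296 mm wide. Axes as the gauge's.
- cradles (a point): middle of the bed's front end, 150 mm before the plate, at deck height (30 mm). From here four V cradles 70 mm apart run to the plate, one in line with each hole: faces slope 30 degrees, 26 mm wide in all, bottom of the V 32 mm and edges 39.5 mm above the counter, flat deck between them. A tube lying in the cradle of the hole that fits it is centred on that hole.
- far_end (a point): middle of the end wall behind the plate, at deck height; its face at gauge x = 105 mm, 52 mm high, stops the tubes. Between plate and wall the cradles go on alike, open above. Low beads along the sides of the bed, 36 mm above the counter (6 mm over the deck), stand at y = +/-151 mm.
- hole1 (a point): centre of gauge hole 1 (the narrowest, 28.5 mm across) at the plate's front face, 47 mm above the counter; axes as the gauge's, x into the hole. Holes are in order of width, narrowest at the gauge's +y end. A tube wider than the hole stops with its nose at the plate.
- hole2 (a point): centre of gauge hole 2 (the second, 33.5 mm across) at the plate's front face, 50 mm above the counter; axes as the gauge's, x into the hole. Holes are in order of width, narrowest at the gauge's +y end. A tube wider than the hole stops with its nose at the plate.
- hole3 (a point): centre of gauge hole 3 (the third, 38.5 mm across) at the plate's front face, 53 mm above the counter; axes as the gauge's, x into the hole. Holes are in order of width, narrowest at the gauge's +y end. A tube wider than the hole stops with its nose at the plate.
- hole4 (a point): centre of gauge hole 4 (the widest, 43.5 mm across) at the plate's front face, 56 mm above the counter; axes as the gauge's, x into the hole. Holes are in order of width, narrowest at the gauge's +y end. A tube wider than the hole stops with its nose at the plate.
- bun: round bread bun, 66 mm across and 42 mm high, among the tubes; bystander, leave alone. Origin at the centre of its underside.
- shaker: sugar jar, 56 mm across and 110 mm high; bystander, leave alone. Origin at the centre of its underside.
- mug: white mug, 80 mm across and 90 mm high, handle at its +y; bystander, leave alone. Origin at the centre of its underside.
- loaf: bread loaf, 220 x 100 mm and 70 mm high; bystander, leave alone. Origin at the centre of its underside.
- timer: kitchen timer, 68 mm across and 64 mm high; bystander, leave alone. Origin at the centre of its underside.
Not all that is in view belongs to the job. Leave any red look-alike of the tube_a alone.

How it is judged (in metres and radians):
At the end, for the whole second after the job is handed in: Every tube present lies through the narrowest hole that it fits, nose to the far side: rear end within 10 mm proud of and 12 mm behind the plate's front face, within 5 mm of the hole's centre sideways and in height, and in line with the hole within 0.08 rad (x of tube_a in the frame of hole2 between 0.039 and 0.061 m and y of tube_a in the frame of hole2 between -0.005 and 0.005 m and z of tube_a in the frame of hole2 between -0.005 and 0.005 m and angle between the z axis of each of tube_a, tube_b, tube_c, tube_d and the x axis of gauge, either way round below 0.08 rad and x of tube_b in the frame of hole4 between 0.039 and 0.061 m and y of tube_b in the frame of hole4 between -0.005 and 0.005 m and z of tube_b in the frame of hole4 between -0.005 and 0.005 m and x of tube_c in the frame of hole1 between 0.039 and 0.061 m and y of tube_c in the frame of hole1 between -0.005 and 0.005 m and z of tube_c in the frame of hole1 between -0.005 and 0.005 m and x of tube_d in the frame of hole3 between 0.039 and 0.061 m and y of tube_d in the frame of hole3 between -0.005 and 0.005 m and z of tube_d in the frame of hole3 between -0.005 and 0.005 m); the robot touches nothing.
It fails at once if bread or another bystander is shoved more than 6 cm (distance of any of bun, shaker, mug, loaf, timer from where it was at the start of the episode above 0.06 m).
It fails at once if bread or another bystander is tipped over (angle between any of bun, shaker, mug, loaf, timer's own z axis and vertical above 0.7 rad).
Of tube_a, tube_b, tube_c, tube_d only 3 to 4 are there at a start; the rules pass over those that are not, and their reading is None.
At some moment in a run one of tube_a, tube_b, tube_c, tube_d may be knocked a few centimetres aside while the robot is not near it.
Once in a run the grip may slacken for a moment while it holds something.
It also fails if it takes over 210 s, if anything falls off the work surface, if the arm or the gripper's body presses on something with over 40 N, if the wrist force passes 120 N, or if a joint passes its speed limit or range.

## Working session

There is one attempt and no reset: what is moved stays moved. The work goes in short steps, Python scripts to look and compute and a tool call to move; the robot and the scene stay as the last step left them, time stands still between calls to the robot, and variables do not carry over. Pictures are saved under pics/ and viewed, about 12 in all and at most 16, crops included, and the job is handed in when it is done.

Besides the shell and the picture viewer there is one more tool, called after "Request:" as name(argument=value, ...) on one line, values as JSON. drive_tool: Moves the arm, as the interface text tells. Its arguments: {"type":"object","properties":{"series":{"type":"array","items":{"type":"number"}},"newtons":{"type":"number"}},"required":["series"]}

```bash
mkdir -p pics; ls
python3 - <<'E'
from plant import *
import cv2
for n in("side","top"):
    im=read_camera(n); cv2.imwrite(f"pics/{n}0.png",im[:,:,::-1])
    c=calibration(n); print(n,{k:(v.tolist() if hasattr(v,'tolist') else v) for k,v in c.items()})
print(get_state())
E
```

```text
pics
side {'fx': 426.41339246024216, 'fy': 426.41339246024216, 'cx': 325.3804027539062, 'cy': 199.6446402988867, 'dist_coeffs': [-0.08924145470632176, 0.0, 0.0, 0.0, 0.0], 'R': [[0.7483868152605915, -0.6632590539663236, -0.002145244929379516], [-0.3753840522902622, -0.4208927761678333, -0.8257942142300805], [0.5468125712072202, 0.6188187927830179, -0.563967475718518]], 't': [-467.18455586770153, 300.9122222644815, 929.2601877159913]}
top {'fx': 368.0910322073478, 'fy': 368.0910322073478, 'cx': 324.8889235256924, 'cy': 203.20079816181396, 'dist_coeffs': [-0.027393809090900237, 0.0, 0.0, 0.0, 0.0], 'R': [[-0.02494170656292837, -0.9996769389820286, -0.0048917217062268105], [-0.9838027806244232, 0.025413935087687994, -0.17744357057671162], [0.17751056337407764, 0.0003867439478241742, -0.9841188192081973]], 't': [21.85365359373323, 621.803205176541, 1178.310251914569]}
{'time_s': 0.1, 'joints': array([-69.38659785,  22.86908654,   2.58090103,  88.10634173,
        -1.07023435,  69.15135148,  -2.90750048]), 'joint_velocities': array([ 0.02514907, -0.09131764,  0.01546005, -0.18906221,  0.01046533,
        0.0361492 ,  0.064684  ]), 'effort': array([ 3.88764151e-03, -4.76266515e+01,  1.37020111e+00, -2.54952675e+01,
        1.18880402e-02,  4.90513121e-03,  8.22066895e-07]), 'position': array([287.58605639, 582.28122542, 230.35646585]), 'ee_rot': array([-1.79897692e+02,  8.45158435e-03,  1.53718103e+02]), 'ft_force': array([ 0.59612797, -0.28536066, -0.21932993]), 'ft_torque': array([-0.01103573,  0.00293007, -0.03331094]), 'width': 85.16679049253658}
```

View pics/top0.png

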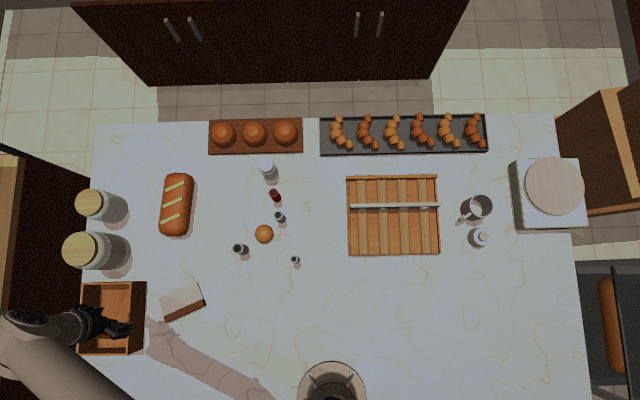

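View pics/side0.png

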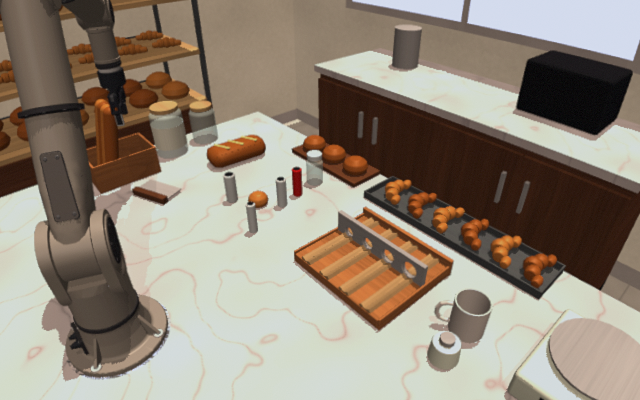

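The top view shows three grey uprights at about (241,249), (280,216) and (295,260). The red look-alike is at (275,195), the bun at (264,234), and the gauge spans (347,176)-(439,255). I'll enlarge both to confirm.

```bash
cat > h.py <<'E'
import numpy as np, cv2
from plant import *
def cam(n):
    c=calibration(n); K=np.array([[c['fx'],0,c['cx']],[0,c['fy'],c['cy']],[0,0,1.]])
    return K,np.array(c['dist_coeffs'],float),np.array(c['R']),np.array(c['t'])
def ray(n,uv,z):
    K,d,R,t=cam(n); p=cv2.undistortPoints(np.array([[uv]],float),K,d)[0,0]
    o=-R.T@t; v=R.T@np.array([p[0],p[1],1]); return o+v*(z-o[2])/v[2]
def proj(n,X):
    K,d,R,t=cam(n); return cv2.projectPoints(np.atleast_2d(np.array(X,float)),cv2.Rodrigues(R)[0],t,K,d)[0][:,0]
def crop(im,x0,y0,x1,y1,s,name):
    cv2.imwrite(name,cv2.resize(im[y0:y1,x0:x1,::-1],None,fx=s,fy=s,interpolation=cv2.INTER_CUBIC))
E
python3 - <<'E'
from h import *
a=cv2.imread('pics/top0.png')[:,:,::-1]; b=cv2.imread('pics/side0.png')[:,:,::-1]
A=cv2.resize(a[165:275,225:285+165],None,fx=3.5,fy=3.5,interpolation=cv2.INTER_CUBIC)
cv2.imwrite('pics/c1.png',A[:,:,::-1])
crop(b,215,145,460,325,3.2,'pics/c2.png')
E
```

```text
(no output)
```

View pics/c1.png

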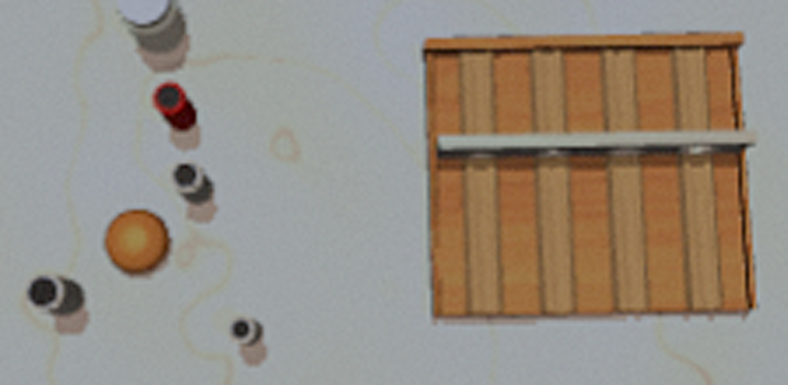

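View pics/c2.png

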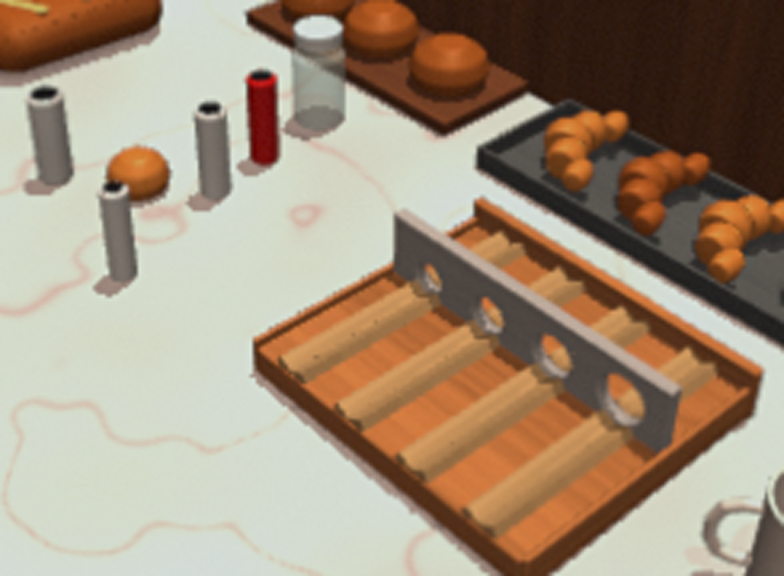

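The crops confirm three plain grey tubes, on crop 1 at (44,292), (190,178) and (243,328). The red tube at (170,98) is the decoy. The bed's front corners are at (434,316) and (752,308), and the plate's top front edge runs (438,150) to (755,143). Next I'll measure these.

Run:
```python
from h import *
T=lambda u,v:(u/3.5+225,v/3.5+165)
S=lambda u,v:(u/3.2+215,v/3.2+145)
np.set_printoptions(precision=1,suppress=True)
print('deck front',ray('top',T(434,316),30),ray('top',T(752,308),30))
print('plate top front T',ray('top',T(438,150),92),ray('top',T(755,143),92))
print('plate top front S',ray('side',S(396,222),92),ray('side',S(669,397),92))
print('bed front S',ray('side',S(254,348),30),ray('side',S(524,558),30))
for p,n in (((44,292),'L'),((187,176),'U'),((242,329),'R'),((170,98),'red')): print(n,'top',ray('top',T(*p),98))
for p,n in (((46,94),'L'),((210,108),'U'),((116,189),'R'),((262,76),'red')): print(n,'side',ray('side',S(*p),98))
print('bun',ray('top',T(137,241),20),'jar',ray('top',T(150,8),110))
```

```text
deck front [448. -70.  30.] [ 447.5 -374.4   30. ]
plate top front T [598.1 -75.5  92. ] [ 597.1 -370.2   92. ]
plate top front S [593.6 -89.1  92. ] [ 595.  -374.5   92. ]
bed front S [447.4 -77.9  30. ] [ 451.5 -371.8   30. ]
L top [475.8 286.8  98. ]
U top [578.9 156.6  98. ]
R top [438.3 107.4  98. ]
red top [652.6 172.2  98. ]
L side [478.1 281.5  98. ]
U side [580.9 154.7  98. ]
R side [440.  101.2  98. ]
red side [654.8 169.   98. ]
bun [527.9 215.5  20. ] jar [736.3 189.2 110. ]
```

Gauge: plate front x≈597, bed front x≈447, yaw≈0, centre y≈-224. That puts the holes at y≈-119, -189, -259 and -329. Since the tool can only yaw, I'll tilt each tube over the bed's front edge with it turning between the pads. First I go above the nearest tube, R (439,104).

Request:
drive_tool(series=[1.5,-4.8,0,0.1,8.5,1.5,-4.8,0,0.1,8.5,1.5,-4.8,0,0.1,8.5,1.5,-4.8,0,0.1,8.5,1.5,-4.8,0,0.06,8.5,1.5,-4.8,0,0,8.5,1.5,-4.8,0,0,8.5,1.5,-4.8,0,0,8.5,1.5,-4.8,0,0,8.5,1.6,-4.6,0,0,8.5], newtons=30)

```text
time_s: 1.1
position: [437.9, 105.1, 231.2]
ee_rot: [180.0, -0.0, -179.9]
ft_force: [1.2, 0.7, 0.4]
width: 85.3
```

Request:
drive_tool(series=[0,0,-4.5,0,8.5,0,0,-4.5,0,8.5,0,0,-4,0,8.5,0,0,-3,0,8.5,0,0,-2.6,0,8.5,0,0,0,0,8.5,0,0,0,0,0,0,0,0,0,0,0,0,0,0,0,0,0,0,0,0])

```text
time_s: 2.1
position: [439.0, 107.7, 46.5]
ee_rot: [179.9, 0.1, -179.9]
ft_force: [0.3, 0.9, 1.3]
width: 28.0
```

Run:
```python
from h import *
s=get_state(); print(s['position'],s['width'],s['ft_force'])
crop(read_camera('side'),190,110,350,260,3.7,'pics/g1.png')
```

```text
[438.9610747  107.68800182  46.46938933] 27.955947805361326 [0.30198119 0.86824005 1.32196572]
```

View pics/g1.png

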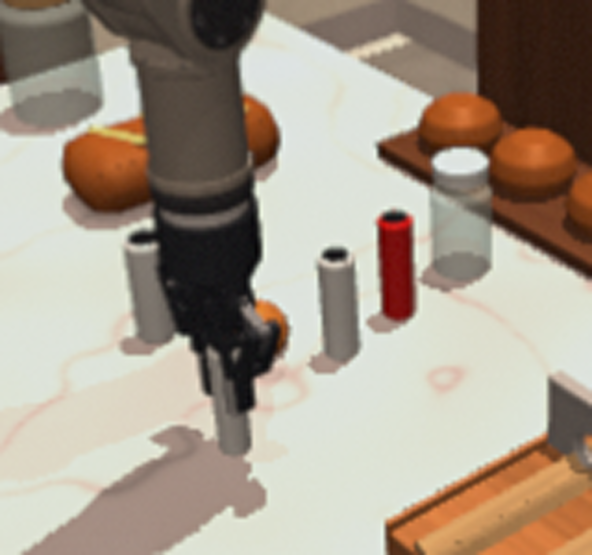

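The tube is between the jaws. Lift it and carry it in front of cradle 1.

Request:
drive_tool(series=[0,0,0,0,0,0,0,2,0,0,0,0,4,0,0,0,-4.5,0,0,0,0,-4.5,0,0,0,-0.4,-4.5,0,0,0,-0.4,-4.5,0,0,0,0,-4.6,0,0,0,0,0,0,0,0,0,0,0,0,0])

```text
time_s: 3.15
position: [429.5, -119.7, 105.3]
ee_rot: [180.0, -0.0, 179.9]
ft_force: [0.3, -0.0, -2.0]
width: 25.2
```

Run:
```python
from h import *
s=get_state(); print(s['position'],s['width'],s['ft_force'])
crop(read_camera('side'),200,130,440,310,3.2,'pics/g2.png')
```

```text
[ 429.54455894 -119.71530433  105.28312938] 25.239183415263156 [ 0.25523474 -0.04525286 -1.97717648]
```

View pics/g2.png

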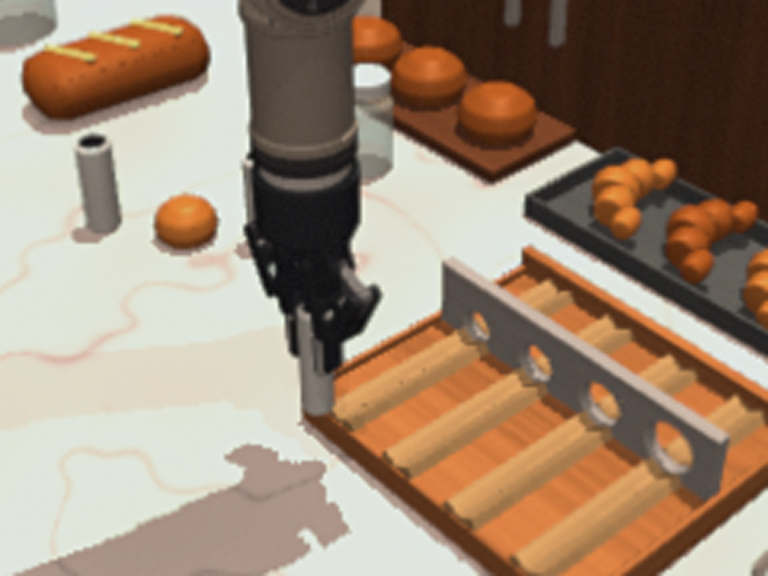

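Width is about 25 mm, so this is the 26 mm tube, which belongs in hole 1. Lower its foot in front of the bed edge, then sweep the top forward over it.

Request:
drive_tool(series=[0,0,-2.5,0,0,0,0,-1.6,0,0,0.6,0,0,0,0,0.6,0,0,0,0,0.6,0,0,0,0,0.6,0,0,0,0,0.6,0,0,0,0,0.6,0,-0.2,0,0,0,0,0,0,0], newtons=25)

```text
time_s: 4.1
position: [466.7, -117.6, 62.7]
ee_rot: [180.0, -0.0, -179.8]
ft_force: [-2.8, 1.3, -0.7]
width: 25.8
```

Run:
```python
from h import *
s=get_state(); print(s['position'],s['width'],s['ft_force'])
crop(read_camera('side'),260,190,380,290,5,'pics/g3.png')
```

```text
[ 466.67102403 -117.56111903   62.67801475] 25.764342064874633 [-2.80010184  1.26620699 -0.67577536]
```

View pics/g3.png

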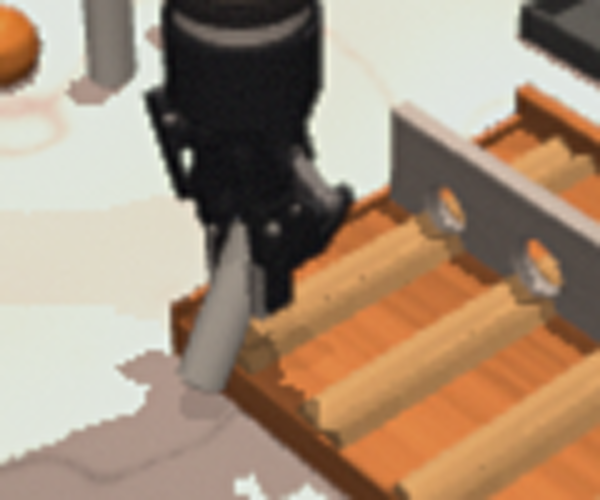

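Run:
```python
from h import *
np.set_printoptions(precision=1,suppress=True)
for u,v in((262,350),(318,420),(400,492)): print(ray('side',(u/5+260,v/5+190),35))
T=lambda u,v:(u/3.5+225,v/3.5+165)
for p in ((485,312),(558,311),(632,309),(706,307)): print('top',ray('top',T(*p),36))
# orange vs tan transitions at rows in the initial top view
a=cv2.imread('pics/top0.png').astype(int)
for x in (480,560): 
    out=[]
    for y in np.arange(-360,-85,2.5):
        u,v=proj('top',[x,y,36])[0]; p=a[int(round(v)),int(round(u))]; out.append(p[0]/p[2])
    print(x,' '.join(f'{int(100*o)}' for o in out))
```

```text
[ 463.6 -131.6   35. ]
[ 451.5 -188.4   35. ]
[ 448.6 -250.3   35. ]
top [ 450.3 -118.2   36. ]
top [ 449.5 -187.6   36. ]
top [ 449.5 -258.1   36. ]
top [ 449.5 -328.7   36. ]
480 40 40 41 40 40 40 38 52 54 54 52 53 52 52 52 51 50 50 50 48 45 45 41 39 39 39 40 41 41 42 42 43 43 40 44 52 52 51 52 55 55 51 51 50 50 51 54 51 51 41 42 40 40 44 43 43 43 42 43 42 42 44 43 51 51 50 53 55 55 51 53 51 51 53 48 48 48 45 45 42 42 41 42 41 41 43 42 43 43 43 48 52 52 51 51 53 53 50 52 51 51 54 52 45 45 44 43 41 41 42
560 36 35 37 38 38 34 44 52 52 50 51 53 53 53 52 52 52 51 51 51 48 42 38 38 37 41 37 37 39 36 35 35 38 39 39 50 52 54 54 51 52 53 53 53 50 49 49 52 42 39 39 37 37 36 36 38 36 36 39 37 37 37 42 50 52 52 50 53 51 51 52 52 53 53 52 48 39 39 36 37 37 39 36 37 37 38 39 36 36 39 44 52 52 53 52 50 50 53 53 51 51 48 53 53 43 35 36 36 38 39
```

Cradle 1 is at y≈-117.5 by the colour profile and the hand is at -117.6, so it's aligned. Continue tilting.

Request:
drive_tool(series=[0.5,0,-0.3,0,0,0.5,0,-0.4,0,0,0.5,0,-0.5,0,0,0.5,0,-0.5,0,0,0.3,0,-0.4,0,0,0,0,0,0,0])

```text
time_s: 4.75
position: [491.6, -118.8, 41.9]
ee_rot: [-180.0, 0.2, -179.9]
ft_force: [1.4, 0.9, 3.8]
width: 25.5
```

Run:
```python
from h import *
s=get_state(); print(s['position'],s['width'],s['ft_force'])
crop(read_camera('side'),260,190,380,290,5,'pics/g4.png')
```

```text
[ 491.59205401 -118.84718701   41.899502  ] 25.49096029422466 [1.41944407 0.91899099 3.8093933 ]
```

View pics/g4.png

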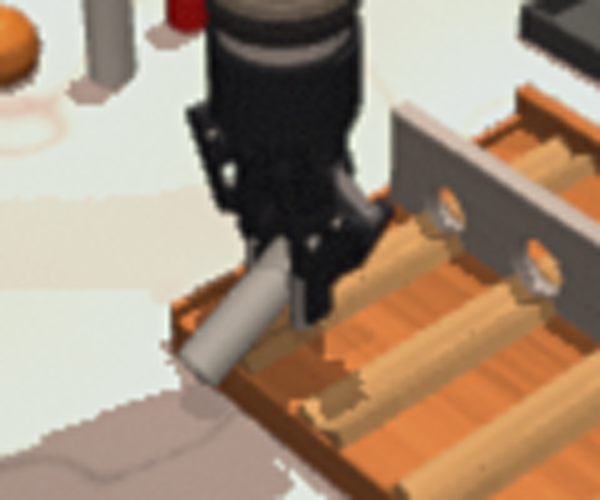

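Request:
drive_tool(series=[0.5,0,0,0,0,0.4,0,0,0,0,0,0,0,0,3.6,0,0,0,0,3.6,0,0,0,0,3.6,0,0,0,0,4.4,0,0,0,0,4.4])

```text
time_s: 5.5
position: [498.4, -118.8, 41.5]
ee_rot: [180.0, 0.0, -179.9]
ft_force: [-0.9, 0.3, 0.3]
width: 44.0
```

Request:
drive_tool(series=[0,0,2,0,5,0,0,4,0,4,-4,0,3,0,0,-4,0,0,0,0,-1,0,0,0,0,0,0,0,0,0])

```text
time_s: 6.1
position: [406.6, -118.6, 131.4]
ee_rot: [179.9, 0.0, -180.0]
ft_force: [0.2, 0.4, -0.0]
width: 0.3
```

Run:
```python
from h import *
s=get_state(); print(s['position'],s['width'],s['ft_force'])
crop(read_camera('side'),230,150,390,290,4,'pics/g5.png')
```

```text
[ 406.61406274 -118.56105683  131.35653519] 0.3154077884385755 [ 0.2454309   0.36201897 -0.00589702]
```

View pics/g5.png

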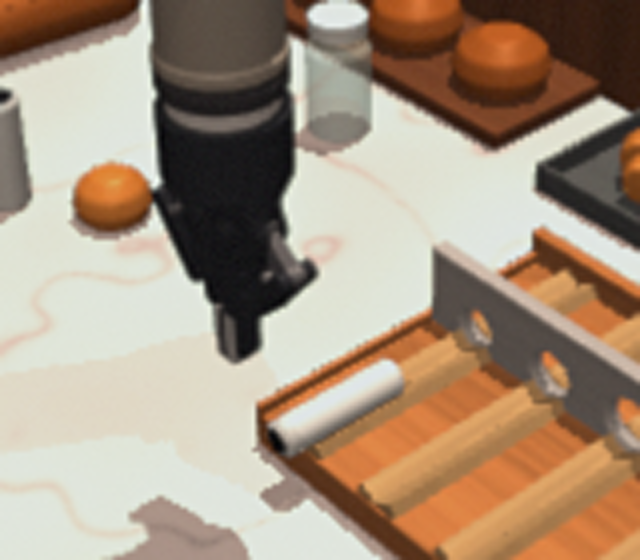

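Run:
```python
from h import *
np.set_printoptions(precision=1,suppress=True)
for z in (43,47): print(ray('side',(230+283/4,150+437/4),z),ray('side',(230+391/4,150+376/4),z))
print((proj('side',[[440,-117.5,47],[540,-117.5,47],[447,-105,32],[447,-130,32]])-[230,150])*4)
a=read_camera('top'); crop(a,330,160,450,270,5,'pics/t1.png')
```

```text
[ 437.9 -116.8   43. ] [ 528.3 -117.9   43. ]
[ 435.3 -120.3   47. ] [ 525.1 -121.4   47. ]
[[286.  431.3]
 [403.9 363.4]
 [283.1 434.1]
 [307.9 454.1]]
```

View pics/t1.png

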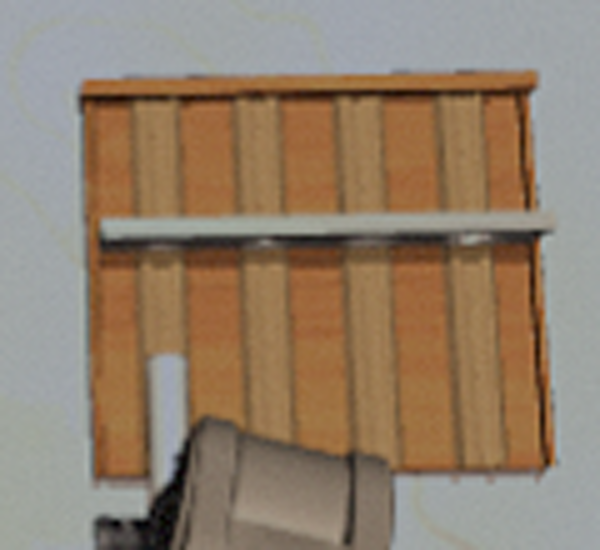

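The tube lies in cradle 1 with its rear at x≈436 and its nose at ≈528. Push it from behind with closed fingers.

Request:
drive_tool(series=[0,0,-4.5,0,0,0,0,-4.1,0,0,1.2,0,0,0,0,1.2,0,0,0,0,1.2,0,0,0,0,1.2,0,0,0,0,1.2,0,0,0,0,1.2,0,0,0,0,1.2,0,0,0,0,1,0,0,0,0])

```text
time_s: 7.2
position: [503.3, -118.8, 45.6]
ee_rot: [-180.0, 0.0, -179.9]
ft_force: [-0.5, -0.3, 0.6]
width: -0.0
```

Request:
drive_tool(series=[0.8,0,0,0,0,0.8,0,0,0,0,0.8,0,0,0,0,0.8,0,0,0,0,0.8,0,0,0,0,0.8,0,0,0,0,0.8,0,0,0,0,0.8,0,0,0,0,0.8,0,0,0,0,0,0,0,0,0])

```text
time_s: 8.2
position: [576.0, -118.2, 45.5]
ee_rot: [180.0, 0.1, -179.9]
ft_force: [1.0, 0.6, -0.7]
width: 0.4
```

Run:
```python
from h import *
s=get_state(); print(s['position'],s['width'],s['ft_force'])
crop(read_camera('side'),280,150,440,290,4,'pics/g6.png')
```

```text
[ 575.98477195 -118.24709638   45.48030794] 0.3890359651126791 [ 1.02485647  0.61303673 -0.7170676 ]
```

View pics/g6.png

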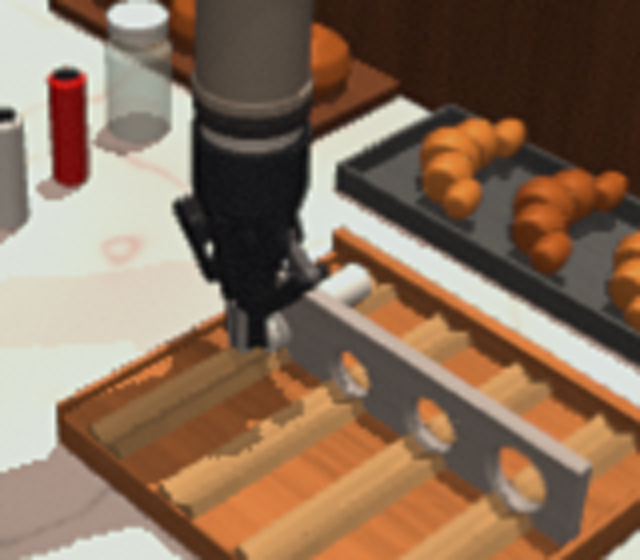

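It went through hole 1. Push the last few millimetres until the finger just reaches the plate.

Request:
drive_tool(series=[0.3,0,0,0,0,0.3,0,0,0,0,0,0,0,0,0])

```text
time_s: 8.55
position: [580.4, -118.5, 45.3]
ee_rot: [180.0, 0.0, -179.9]
ft_force: [0.5, -0.2, 0.1]
width: 0.2
```

Request:
drive_tool(series=[0.2,0,0,0,0,0,0,0,0,0])

```text
time_s: 8.75
position: [582.1, -118.6, 45.3]
ee_rot: [180.0, -0.0, -179.9]
ft_force: [-0.3, 0.3, -0.3]
width: -0.0
```

Request:
drive_tool(series=[0.2,0,0,0,0,0,0,0,0,0])

```text
time_s: 8.95
position: [584.3, -118.7, 45.4]
ee_rot: [180.0, 0.0, -179.9]
ft_force: [-0.1, 1.1, 0.6]
width: -0.3
```

Request:
drive_tool(series=[0.2,0,0,0,0,0,0,0,0,0,-3,0,0,0,0,-1,0,5,0,4,0,2,5,0,8.5,0,5,2,0,8.5,0,5,0,0,8.5,0,5,0,0,8.5,0,1,0,0,8.5,0,0,0,0,8.5])

```text
time_s: 9.95
position: [546.5, 59.4, 159.5]
ee_rot: [179.9, 0.0, -179.6]
ft_force: [-0.5, -0.3, 0.5]
width: 85.1
```

Run:
```python
from h import *
s=get_state(); print(s['position'],s['width'],s['ft_force'])
b=read_camera('side');a=read_camera('top')
A=cv2.resize(b[190:280,310:440],None,fx=4.6,fy=4.6,interpolation=cv2.INTER_CUBIC)
B=cv2.resize(a[180:290,225:355],None,fx=2.0,fy=2.0,interpolation=cv2.INTER_CUBIC)
C=np.zeros((max(A.shape[0],220)+0,A.shape[1],3),np.uint8)
C[:A.shape[0]]=A
cv2.imwrite('pics/g7.png',np.hstack([C[:, :540],np.vstack([B,np.zeros((C.shape[0]-220,260,3),np.uint8)])])[:,:,::-1])
```

```text
[546.53327875  59.38157437 159.48311252] 85.11065347555915 [-0.4811016  -0.29179556  0.47233095]
```

View pics/g7.png

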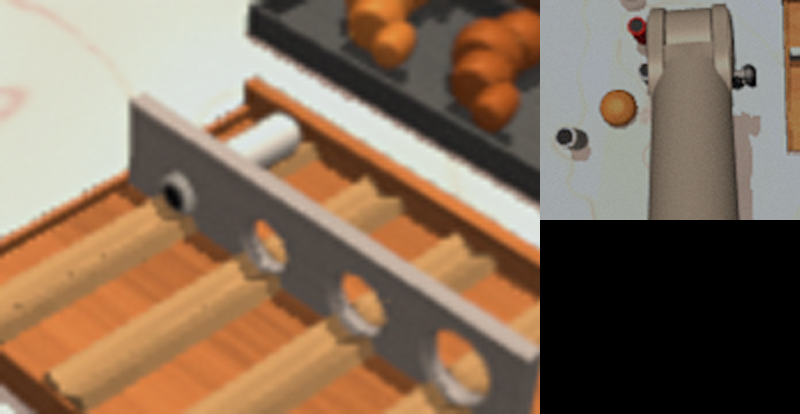

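The rear of the tube sits in hole 1 at about (348,232). I'll put a number on the flushness, then take tube U.

Run:
```python
from h import *
np.set_printoptions(precision=1,suppress=True)
print('rear',ray('side',(348.0,232.4),47),'nose apex',ray('side',(310+290/4.6,190+118/4.6),60))
# hole2 rim pixel centre and plane check
print('hole2',ray('side',(310+268/4.6,190+247/4.6),50),'hole4',ray('side',(310+460/4.6,190+367/4.6),56))
b=cv2.imread('pics/g7.png')
print(proj('side',[[597,-117.5,47],[587,-117.5,47],[609,-117.5,47]]))
```

```text
rear [ 598.3 -121.8   47. ] nose apex [ 691.4 -126.2   60. ]
hole2 [ 602.4 -193.5   50. ] hole4 [ 601.7 -332.9   56. ]
[[346.5 231.9]
 [343.9 233.4]
 [349.7 230. ]]
```

Request:
drive_tool(series=[0.8,4.8,0,0,8.5,0.8,4.8,0,0,8.5,1.0,0,-4,0,8.5,0.8,0,-4,0,8.5,0,0,-2,0,8.5,0,0,-1.4,0,8.5,0,0,0,0,8.5])

```text
time_s: 10.75
position: [579.3, 149.7, 43.6]
ee_rot: [-179.9, -0.2, 179.9]
ft_force: [-0.2, -0.3, 0.0]
width: 85.1
```

Request:
drive_tool(series=[0.1,0.5,0,0,8.5,0,0,0,0,0,0,0,0,0,0,0,0,0,0,0,0,0,0,0,0,0,0,0,0,0,0,0,0,0,0,0,0,2,0,0,0,0,4,0,0,0,0,0,0,0], newtons=30)

```text
time_s: 11.75
position: [584.9, 157.8, 109.8]
ee_rot: [179.8, 0.5, -180.0]
ft_force: [1.4, 0.1, 0.0]
width: 30.5
```

Width 30.5, so this is the 31 mm tube, for hole 2. Hole 1 already holds a different one, so a clean pass at hole 2 settles it. Carry it there.

Request:
drive_tool(series=[-2,-4.3,0,0,0,-2,-4.3,0,0,0,-2,-4.3,0,0,0,-2,-4.3,0,0,0,-2,-4.3,0,0,0,-2,-4.3,0,0,0,-2,-4.3,0,0,0,-1.4,-4.4,0,0,0,0,0,0,0,0,0,0,0,0,0])

```text
time_s: 12.75
position: [426.2, -188.6, 104.8]
ee_rot: [180.0, -0.1, 179.9]
ft_force: [-0.5, 1.3, -0.4]
width: 30.3
```

Run:
```python
from h import *
s=get_state(); print(s['position'],s['width'],s['ft_force'],s['ft_torque'])
b=read_camera('side');a=read_camera('top')
u,v=proj('side',[427,-187,70])[0].astype(int);print(u,v)
A=cv2.resize(b[v-55:v+55,u-60:u+60],None,fx=3.5,fy=3.5)
cv2.imwrite('pics/g8.png',np.hstack([A,cv2.resize(b[140:250,215:315],(350,385))])[:,:,::-1])
```

```text
[ 426.21493894 -188.62399183  104.84231256] 30.27656594452817 [-0.53231981  1.32661121 -0.4485349 ] [ 0.06219314 -0.00753689 -0.01045581]
315 267
```

View pics/g8.png

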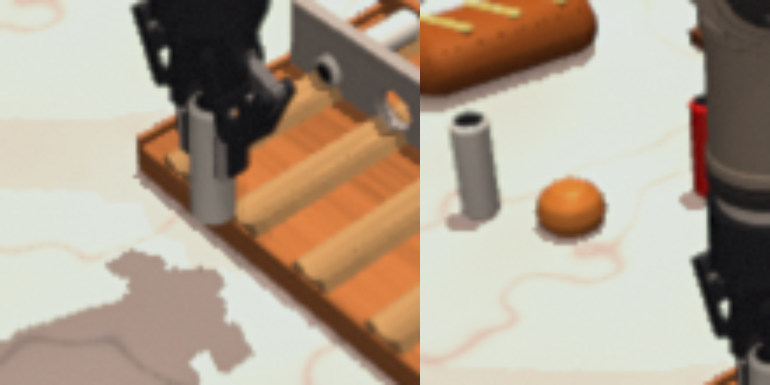

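The tube hangs upright and L is still in place. Repeat the tilting sequence.

Request:
drive_tool(series=[0,0.1,-2.5,0,0,0,0,-1.6,0,0,0.7,0,0,0,0,0.6,0,0,0,0,0.6,0,0,0,0,0.6,0,0,0,0,0.6,0,0,0,0,0.6,0,-0.2,0,0,0,0,0,0,0], newtons=25)

```text
time_s: 13.75
position: [463.5, -185.4, 62.4]
ee_rot: [179.9, -0.2, -179.8]
ft_force: [-5.4, 1.2, 0.9]
width: 30.2
```

Request:
drive_tool(series=[0.5,0,-0.3,0,0,0.5,0,-0.4,0,0,0.5,0,-0.5,0,0,0.5,0,-0.5,0,0,0.3,0,-0.4,0,0,0.4,0,0,0,0,0.4,0,0,0,0,0,0,0,0,0])

```text
time_s: 14.55
position: [495.5, -187.3, 41.8]
ee_rot: [-179.9, -0.0, -179.9]
ft_force: [-3.0, -2.2, 3.3]
width: 30.4
```

Request:
drive_tool(series=[0,0,0,0,4,0,0,0,0,4,0,0,0,0,4,0,0,0,0,4.6,0,0,0,0,4.6])

```text
time_s: 15.05
position: [495.5, -186.5, 41.4]
ee_rot: [180.0, 0.0, -179.9]
ft_force: [0.7, -0.1, 0.6]
width: 46.4
```

Request:
drive_tool(series=[0,0,2,0,5,0,0,4,0,4,-4,0,3,0,0,-4,0,0,0,0,-1.4,0,0,0,0,0,0,0,0,0])

```text
time_s: 15.65
position: [399.3, -186.5, 131.2]
ee_rot: [179.9, -0.0, 180.0]
ft_force: [-0.4, -0.3, -0.2]
width: -0.2
```

Run:
```python
from h import *
s=get_state(); print(s['position'],s['width'],s['ft_force'])
b=read_camera('side');a=read_camera('top')
A=cv2.resize(b[190:310,270:400],None,fx=3.5,fy=3.5)
B=cv2.resize(a[165:275,335:445],(A.shape[0],A.shape[0]))[:, :340]
cv2.imwrite('pics/g9.png',np.hstack([A,B])[:,:,::-1])
```

```text
[ 399.30492738 -186.45295423  131.24231287] -0.20803005738192382 [-0.42367126 -0.34724727 -0.22045569]
```

View pics/g9.png

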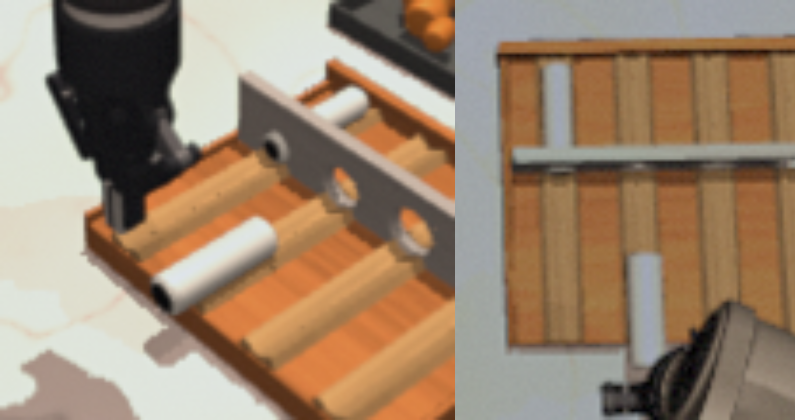

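The tube lies in cradle 2. Push it through hole 2.

Request:
drive_tool(series=[0,0,-4.5,0,0,0,0,-4,0,0,1.2,0,0,0,0,1.2,0,0,0,0,1.2,0,0,0,0,1.2,0,0,0,0,1.2,0,0,0,0,1.2,0,0,0,0,1.2,0,0,0,0,1,0,0,0,0])

```text
time_s: 16.75
position: [496.4, -186.9, 46.6]
ee_rot: [-180.0, 0.0, -179.9]
ft_force: [-1.0, -0.8, 0.5]
width: 0.2
```

Request:
drive_tool(series=[0.8,0,0,0,0,0.8,0,0,0,0,0.8,0,0,0,0,0.8,0,0,0,0,0.8,0,0,0,0,0.8,0,0,0,0,0.8,0,0,0,0,0.8,0,0,0,0,0.8,0,0,0,0,0.8,0,0,0,0])

```text
time_s: 17.75
position: [575.9, -186.7, 46.4]
ee_rot: [180.0, -0.0, -179.9]
ft_force: [-1.7, 0.2, 2.0]
width: 0.2
```

Request:
drive_tool(series=[0.4,0,0,0,0,0.4,0,0,0,0,0.3,0,0,0,0,0.1,0,0,0,0,0,0,0,0,0])

```text
time_s: 18.25
position: [587.4, -186.6, 46.3]
ee_rot: [180.0, 0.0, -179.9]
ft_force: [-0.7, 0.1, -0.2]
width: 0.1
```

It passed hole 2 with forces under 2 N. Retreat and re-locate L.

Request:
drive_tool(series=[-3,0,0,0,0,-1,0,5,0,4,-1,2,5,0,8.5,-1,5,2,0,8.5,-1,5,0,0,8.5,0,5,0,0,8.5,0,5,0,0,8.5,0,0,0,0,8.5])

```text
time_s: 19.05
position: [519.5, 36.0, 159.4]
ee_rot: [179.7, 0.1, -179.2]
ft_force: [1.2, 0.6, 0.2]
width: 84.8
```

Run:
```python
from h import *
np.set_printoptions(precision=1,suppress=True)
print(get_state()['position'])
for n,z in (('top',98),('side',98)):
    im=read_camera(n); old=cv2.imread(f'pics/{n}0.png')[:,:,::-1]
    u,v=proj(n,[477,284,98])[0]; x0,y0=int(u)-15,int(v)-12
    g=im[y0:y0+24,x0:x0+30].max(2); m=(g<60).astype(np.uint8)
    k,l,st,c=cv2.connectedComponentsWithStats(m)
    for i in range(1,k):
        if st[i,4]>8: print(n,st[i],ray(n,c[i]+[x0,y0],98))
    print(n,'diff vs start',np.abs(im[y0:y0+40,x0:x0+30].astype(int)-old[y0:y0+40,x0:x0+30]).mean())
```

```text
[519.5  36.  159.4]
top [11  9  7  7 42] [477.4 289.3  98. ]
top [21 10  4  7 18] [475.5 260.7  98. ]
top diff vs start 3.1705555555555556
side [13 11  6  3 14] [477.4 286.4  98. ]
side diff vs start 6.805555555555555
```

L hasn't moved: (477,287). Go there and grasp it.

Request:
drive_tool(series=[-0.8,4.8,0,0,8.5,-0.8,4.8,0,0,8.5,-0.8,4.8,0,0,8.5,-0.8,4.8,0,0,8.5,-0.8,4.8,0,0,8.5,-0.2,1.1,-2,0,8.5,0,0,-4,0,8.5,0,0,-4,0,8.5,0,0,-1.4,0,8.5,0,0,0,0,8.5])

```text
time_s: 20.15
position: [476.9, 274.7, 43.6]
ee_rot: [-179.8, -0.2, 179.9]
ft_force: [-0.3, 0.6, -0.2]
width: 84.9
```

Request:
drive_tool(series=[0,0,0,0,0,0,0,0,0,0,0,0,0,0,0,0,0,0,0,0,0,0,0,0,0,0,0,0,0,0,0,0,2,0,0,0,0,4,0,0,0,0,0,0,0,0,0,0,0,0], newtons=30)

```text
time_s: 21.15
position: [477.7, 277.5, 106.1]
ee_rot: [179.9, 0.1, -179.9]
ft_force: [-1.4, -0.7, -1.0]
width: 35.1
```

Width 35.1, so this is the 36 mm tube, for hole 3. Carry it over.

Request:
drive_tool(series=[-0.5,-4.4,0,0,0,-0.5,-4.4,0,0,0,-0.5,-4.4,0,0,0,-0.5,-4.4,0,0,0,-0.5,-4.4,0,0,0,-0.5,-4.4,0,0,0,-0.5,-4.4,0,0,0,-0.5,-4.4,0,0,0,-0.5,-4.4,0,0,0,-0.5,-4.4,0,0,0])

```text
time_s: 22.15
position: [425.6, -163.9, 104.2]
ee_rot: [180.0, -0.1, -179.9]
ft_force: [1.1, -0.4, -0.9]
width: 35.3
```

Request:
drive_tool(series=[-0.2,-4.4,0,0,0,0,-4.4,0,0,0,0,0,0,0,0,0,0,0,0,0])

```text
time_s: 22.55
position: [423.8, -251.3, 104.1]
ee_rot: [180.0, -0.2, 179.9]
ft_force: [0.2, 0.3, -1.3]
width: 35.2
```

Request:
drive_tool(series=[0,-0.5,-2.5,0,0,0,0,-1.6,0,0,0.7,0,0,0,0,0.6,0,0,0,0,0.6,0,0,0,0,0.6,0,0,0,0,0.6,0,0,0,0,0.6,0,-0.2,0,0,0,0,0,0,0], newtons=25)

```text
time_s: 23.45
position: [461.8, -254.5, 62.4]
ee_rot: [179.9, -0.2, -179.8]
ft_force: [-5.2, 1.0, -0.1]
width: 35.7
```

Request:
drive_tool(series=[0.5,0,-0.3,0,0,0.5,0,-0.4,0,0,0.5,0,-0.5,0,0,0.5,0,-0.5,0,0,0.3,0,-0.4,0,0,0.4,0,0,0,0,0.4,0,0,0,0,0,0,0,0,0])

```text
time_s: 24.25
position: [493.4, -256.5, 41.4]
ee_rot: [-179.9, -0.0, -179.9]
ft_force: [-2.3, -2.9, 2.8]
width: 34.9
```

Request:
drive_tool(series=[0,0,0,0,4.4,0,0,0,0,4.4,0,0,0,0,4.4,0,0,0,0,5,0,0,0,0,5])

```text
time_s: 24.75
position: [493.7, -255.4, 41.3]
ee_rot: [180.0, 0.0, -179.9]
ft_force: [0.9, -0.4, -0.0]
width: 50.2
```

Request:
drive_tool(series=[0,0,2,0,5,0,0,4,0,4.5,-4,0,3,0,0,-4,0,0,0,0,-1.4,0,0,0,0,0,0,0,0,0])

```text
time_s: 25.35
position: [397.4, -255.5, 131.2]
ee_rot: [179.9, -0.0, 179.9]
ft_force: [0.3, 0.5, 0.0]
width: 0.1
```

Run:
```python
from h import *
s=get_state(); print(s['position'],s['width'],s['ft_force'])
b=read_camera('side');a=read_camera('top')
A=cv2.resize(b[190:310,290:420],None,fx=3.5,fy=3.5)
B=cv2.resize(a[165:275,335:445],(A.shape[0],A.shape[0]))[:, :340]
cv2.imwrite('pics/g10.png',np.hstack([A,B])[:,:,::-1])
```

```text
[ 397.3661666  -255.54915071  131.2301514 ] 0.13256122101478396 [0.26244401 0.46297792 0.02613232]
```

View pics/g10.png

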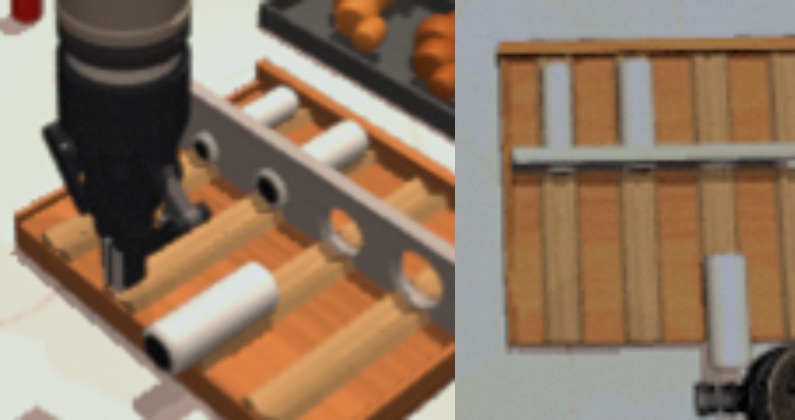

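The tube lies in cradle 3. Push it through hole 3.

Request:
drive_tool(series=[0,0,-4.4,0,0,0,0,-4,0,0,1.2,0,0,0,0,1.2,0,0,0,0,1.2,0,0,0,0,1.2,0,0,0,0,1.2,0,0,0,0,1.2,0,0,0,0,1.2,0,0,0,0,1.2,0,0,0,0])

```text
time_s: 26.45
position: [496.3, -256.0, 47.5]
ee_rot: [-180.0, 0.0, -179.9]
ft_force: [-2.2, -0.4, 1.1]
width: -0.3
```

Request:
drive_tool(series=[0.8,0,0,0,0,0.8,0,0,0,0,0.8,0,0,0,0,0.8,0,0,0,0,0.8,0,0,0,0,0.8,0,0,0,0,0.8,0,0,0,0,0.8,0,0,0,0,0.8,0,0,0,0,0.8,0,0,0,0])

```text
time_s: 27.45
position: [576.1, -255.8, 47.3]
ee_rot: [-180.0, -0.0, -179.9]
ft_force: [-1.2, 0.2, 1.1]
width: 0.1
```

Request:
drive_tool(series=[0.4,0,0,0,0,0.4,0,0,0,0,0.3,0,0,0,0,0.2,0,0,0,0,0,0,0,0,0])

```text
time_s: 27.95
position: [586.9, -255.7, 46.8]
ee_rot: [179.9, -0.2, -180.0]
ft_force: [-4.1, -0.1, 1.8]
width: -0.0
```

Request:
drive_tool(series=[-3,0,0,0,0,-4,0,0,0,0,-2,0,4,0,0,-4,0,4,0,0,-3,4,2,0,0,0,4.5,0,0,0,0,4.5,0,0,0,0,4.5,0,0,0,0,4.5,0,0,0,0,4,0,0,0])

```text
time_s: 28.95
position: [435.9, 4.5, 141.9]
ee_rot: [179.9, 0.2, -179.9]
ft_force: [0.7, -0.4, -0.7]
width: -0.3
```

Request:
drive_tool(series=[0,4.5,0,0,0,0,4.5,0,0,0,0,4.5,0,0,0,0,4.5,0,0,0,0,0,0,0,0])

```text
time_s: 29.45
position: [435.3, 189.8, 141.9]
ee_rot: [179.7, 0.2, -179.3]
ft_force: [0.4, -0.4, 0.3]
width: 0.1
```

Run:
```python
from h import *
np.set_printoptions(precision=1,suppress=True)
b=read_camera('side');a=read_camera('top')
A=cv2.resize(b[190:290,310:440],None,fx=4,fy=4,interpolation=cv2.INTER_CUBIC)
B=cv2.resize(a[160:270,320:420],(270,400))
cv2.imwrite('pics/g11.png',np.hstack([A,B])[:,:,::-1])
# bright tube noses seen from top: find per column extent
for y,zt in((-117.5,60),(-187.5,65.5),(-257,71)):
    vals=[]
    for x in np.arange(560,730,3):
        u,v=proj('top',[x,y,zt])[0]; p=a[int(round(v)),int(round(u))].astype(int); vals.append(int(100*p[2]/max(p[0],1)))
    print(y,vals)
```

```text
-117.5 [53, 53, 53, 53, 54, 52, 50, 52, 52, 49, 49, 46, 62, 89, 88, 92, 98, 98, 96, 96, 106, 112, 113, 112, 112, 112, 113, 113, 111, 111, 109, 108, 109, 110, 110, 110, 110, 111, 110, 111, 111, 111, 112, 112, 109, 80, 56, 47, 37, 37, 37, 39, 87, 105, 105, 104, 106]
-187.5 [53, 52, 54, 51, 54, 53, 52, 54, 54, 50, 49, 44, 78, 88, 84, 96, 95, 93, 93, 101, 111, 113, 112, 113, 113, 112, 112, 112, 111, 111, 110, 110, 110, 110, 110, 110, 110, 111, 111, 112, 111, 111, 111, 113, 109, 90, 66, 31, 36, 35, 35, 52, 101, 107, 106, 105, 104]
-257 [52, 52, 52, 51, 51, 52, 52, 53, 47, 50, 44, 36, 96, 86, 91, 91, 91, 93, 93, 108, 112, 113, 113, 111, 112, 112, 112, 113, 113, 113, 113, 113, 114, 112, 113, 111, 113, 113, 110, 113, 112, 113, 113, 113, 107, 92, 51, 37, 39, 39, 37, 101, 109, 108, 109, 108, 108]
```

View pics/g11.png

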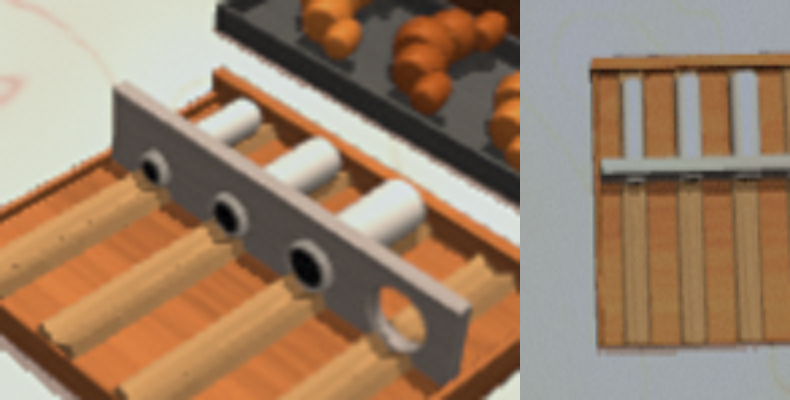

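All three noses read x≈694–695, so the rears are at ≈597, level with the plate front. I'll make one numeric check that no fourth tube was hidden by the arm at the start and that the bystanders haven't moved.

Run:
```python
from h import *
np.set_printoptions(precision=1,suppress=True)
for n in('top','side'):
    im=read_camera(n); old=cv2.imread(f'pics/{n}0.png')[:,:,::-1]
    d=(np.abs(cv2.GaussianBlur(im,(3,3),0).astype(int)-cv2.GaussianBlur(np.ascontiguousarray(old),(3,3),0)).max(2)>45).astype(np.uint8)
    k,l,st,c=cv2.connectedComponentsWithStats(d)
    print(n,'changed',[st[i].tolist() for i in range(1,k) if st[i,4]>15])
    g=im.max(2).astype(int); sat=im.max(2).astype(int)-im.min(2)
    m=((g<75)&(sat<25)).astype(np.uint8); k,l,st,c=cv2.connectedComponentsWithStats(m)
    print(n,'dark small',[(c[i].round().tolist(),int(st[i,4])) for i in range(1,k) if 12<st[i,4]<120 and max(st[i,2:4])<14])
```

```text
top changed [[399, 179, 10, 24, 209], [359, 181, 6, 23, 130], [379, 180, 8, 23, 177], [274, 211, 12, 17, 132], [217, 232, 103, 168, 9195], [233, 245, 8, 8, 49], [240, 245, 9, 10, 53], [291, 256, 9, 13, 83], [79, 304, 4, 14, 45], [98, 307, 20, 15, 92], [64, 310, 13, 7, 25], [0, 314, 74, 86, 4132], [146, 317, 102, 83, 2982], [47, 318, 51, 21, 737], [111, 321, 19, 19, 94], [76, 336, 4, 8, 22], [73, 353, 62, 47, 1496], [312, 365, 12, 13, 99]]
top dark small [([438.0, 126.0], 14), ([464.0, 126.0], 13), ([273.0, 192.0], 22), ([433.0, 207.0], 20), ([355.0, 208.0], 20), ([473.0, 217.0], 43), ([144.0, 295.0], 13), ([2.0, 312.0], 24), ([88.0, 307.0], 14), ([95.0, 307.0], 16)]
side changed [[65, 0, 50, 44, 1164], [106, 0, 3, 10, 17], [111, 0, 88, 56, 2413], [60, 7, 12, 46, 260], [195, 25, 6, 13, 47], [204, 36, 39, 128, 3233], [95, 47, 33, 68, 1151], [69, 55, 8, 24, 94], [181, 54, 21, 23, 280], [74, 81, 7, 16, 69], [80, 105, 10, 11, 60], [23, 106, 53, 10, 283], [117, 115, 7, 10, 54], [18, 116, 50, 8, 252], [83, 125, 5, 13, 48], [89, 161, 6, 9, 31], [223, 160, 21, 46, 525], [30, 164, 39, 132, 1164], [274, 176, 14, 35, 350], [90, 183, 43, 95, 1284], [247, 202, 9, 5, 31], [245, 206, 13, 32, 287], [359, 214, 17, 13, 130], [136, 218, 105, 89, 2623], [91, 220, 23, 53, 658], [74, 222, 8, 14, 48], [81, 222, 9, 16, 56], [376, 224, 20, 15, 187], [346, 231, 5, 5, 17], [50, 233, 26, 19, 208], [394, 234, 23, 18, 240], [364, 239, 7, 10, 52], [383, 250, 10, 12, 83], [100, 279, 6, 5, 21], [62, 281, 6, 8, 33], [42, 297, 32, 40, 863], [46, 340, 19, 32, 281], [120, 353, 9, 9, 39], [98, 363, 18, 9, 102], [63, 371, 19, 10, 125]]
side dark small [([166.0, 67.0], 41), ([492.0, 136.0], 13), ([373.0, 141.0], 15), ([347.0, 232.0], 18), ([366.0, 244.0], 34), ([386.0, 256.0], 55), ([602.0, 285.0], 16)]
```

```bash
python3 -c "
from plant import *
print(get_state()['ft_force']); print(sign_off())"
```

```text
[ 0.02995986 -0.16805598  0.1995425 ]
the job is handed in; nothing more can be done
None
```

The three tubes on the counter are sorted, each lying through the narrowest hole that fits it. I handed the job in at about 30 s of robot time; no verdict was reported.

| Tube's start (x, y, mm) | Grip width (mm) | Diameter (mm) | Hole |
|---|---|---|---|
| 439, 105 | 25–26 | 26 | 1 |
| 580, 155 | 30–31 | 31 | 2 |
| 477, 287 | 35–36 | 36 | 3 |

- **How each was laid:** I tilted each tube over the bed's front edge into its cradle, then pushed it from behind with closed fingers. The force readings stayed under about 5 N and every tube passed cleanly.
- **Holes not tried:** I chose each hole from the grip width and went narrowest first, so I never pushed a tube at a hole that was too small. Since the tubes all differ in size and the narrower holes were already filled, each clean pass settles the size.
- **Flushness:** The last views put all three noses at x≈694–695, which places the rears at about 597, level with the plate front to within about 2 mm. The side camera read hole centres 2 and 4 at about 602. I put that down to seeing through the holes; even if it were right, the rears would be about 5 mm proud, inside the 10 mm limit.
- **Rest of the scene:** No fourth grey tube showed in either view after the arm moved away, so hole 4 is empty. The before-and-after comparison showed changes only at the tubes, the arm and its shadows. The arm still hid a small part of the counter in those pictures; I kept well clear of the bun and the red look-alike. The arm was clear of everything at hand-in.

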